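# Dip the gearbox gauge rod and present it for reading

### The arm

A 7-joint arm with a two-finger parallel gripper is mounted at the origin on the work surface. World frame = base frame: x ahead of the robot, y to its left, z up, the work surface at z = 0. Lengths are in m, angles in rad, forces in N, time in s.
With the tool pointing down it reaches from about 0.35 to 0.9 m from the base axis. Payload 8.1 kg.
Tool frame: the origin (TCP) lies at the very end of the fingers, on their centre line; the grasp point (between the pads) lies 19 mm behind it; z points along the fingers, y is the line along which they close (so a half turn about z gives the same grasp; the last joint's range is limited). The gripper opens to 92 mm and grips with 3 to 60 N. Pads are 19 mm wide; open, the fingers measure 130 mm over their backs; the gripper's body (75 mm by 190 mm) begins 47 mm behind the grasp point.
Start: joints at [1.088, 0.434, 0.025, 1.573, -0.012, 1.134, -0.075], TCP at [0.232, -0.58, 0.192] pointing down, gripper open.
Joint ranges: [-2.62, 2.62], [-0.44, 2.09], [-1.27, 1.32], [0.08, 2.57], [-1.32, 4.46], [0.12, 2], [-2.74, 2.74]. Speed limits (rad/s): [2.22, 2.22, 3.01, 3.01, 3.14, 3.14, 3.14].

### API

Orientations are given as a rotation vector (axis times angle).
In Python, from cell import arm gives the robot as it stands.
- The arm moves only by the tool jog_arm, never from a script. Its argument "rows" is a list of rows, each a list of 3 entries, a list of its own where there are three numbers: the shift along the world's x, y, z in cm, then the turn, a rotation vector about the world's x, y, z in degrees, then the opening, from 0 (shut) to 1 (fully open). A call has 1 to 8 rows; each row is the pose to reach, as a shift and turn from the pose commanded when the call began; what a row does not reach only later rows make up. A row lasts 1/8 s, in which the tool goes at most 62.5 mm and 10.7 degrees, less where a joint would pass 70% of its speed; a pose out of reach is approached as far as the arm can. A call with a gripper value outside its range is refused whole. The fingers move at their own pace and stop on an object; "newtons" is the grip in N (left out, the last holds). Time passes only in rows, so rows that repeat a pose let the fingers close. It gives the time, the measured TCP pose, the force, the opening and the grip force at its end, in the units of the state.
- arm.observe(): the state, without advancing time (a new reading comes with each control period).
- arm.get_image(name): name is "scene" or "top" or "wrist"; returns a dict with "img" (480x640x3 uint8, red, green, blue), "depth" (480x640 float32, m along the optical axis (not along the pixel's ray), 0 where there is no reading), "fx", "fy", "cx", "cy" (pixels), "rvec" (rotation vector, rad) and "tvec" (3), from world to camera coordinates, as OpenCV has them; the wrist camera has in their place "mount" (4x4, takes a point from camera to tool coordinates, whose origin is the TCP and whose axes are the flange's). Camera axes: x right, y down, z forward; pixel columns grow to the right and rows downward; lengths in m; the calibration is good to about 2 mm. A picture is of the moment at which its call begins: read the wrist's pose just before it.
- arm.sign_off(): hands the job in; it is judged then, once.
The state is a dict: "clock": time; "joints": joint angles; "dq": joint speeds; "joint_efforts": joint torques, N m; "position": TCP position; "ee_rot": TCP orientation; "force": force on the tool from outside, world axes, zero at the start; "ft_torque": the same for the moment, N m; "width": opening from 0.0 (shut) to 1.0 (fully open); "gripper_force": force on a finger pad.
Only numpy, scipy, OpenCV 4.12 (cv2) and the standard library are available. Lean on these libraries where they do the work, as an engineer would, in place of code of your own. Each camera call takes 0.05 s, during which the arm holds its last target. There are 200 camera calls.

### The job

Check the feed gearbox with its gauge rod: take the rod from its cradle by the handle, push it gently tip first down the slanting guide tube until its collar stops on the tube's mouth, pause there a moment, then draw it all the way out. Finish still holding the rod in the gripper, level and still, with its tip over the middle of the square reading plate, roughly 10 cm above it and touching nothing. Leave the spare roller, the jar and the wrench where they are.

Things in the scene. Friction and masses are not known exactly. Their poses are not given: they have to be found in the camera images.
- rod_center (a point): Centre of the loose gauge rod's handle, near its centre of mass (0.14 kg). x is the rod's axis, tip at -x. Black handle 80 mm long, 18 x 18 mm square; a square tail (12 mm) sticks out 32 mm at +x. At the start the rod lies level in its cradle, axis 60 mm above the table, z up, handle's flat sides upright and free on both sides, tip roughly towards the robot.
- rod_tip (a point): Extreme tip of the rod's round-ended steel shank (8 mm diameter): 136 mm from rod_center along the rod's -x, 90 mm beyond the collar's tip-side face.
- rod_collar (a point): Centre of the tip-side face of the round collar (34 mm diameter, 6 mm thick, against the handle's tip end): this face stops on the tube mouth. It lies 46 mm from rod_center along the rod's -x.
- tube_mouth (a point): Centre of the fixed steel guide tube's open mouth, 140 mm above the table. z is the tube's axis pointing out of the mouth: it slants 40 degrees above level, away from the gearbox and roughly away from the robot; y is level. Bore 18 mm, flaring to 24 mm at the mouth (rim 32 mm outside), 111 mm deep inside.
- gearbox: Fixed grey gearbox housing, 110 x 90 mm, 117 mm high. Origin on the table straight below the tube mouth; the housing stands 95 to 205 mm from there along its -x (towards the robot) and the tube slants down to it. A narrow bracket stands under the tube.
- cradle: Fixed rod cradle: base 180 x 50 mm, 10 mm thick, two posts up to 75 mm high under shank and tail, at 78 mm along -x and 56 mm along +x of its origin. Origin on the table straight below the handle centre of the resting rod; +x points to the rod's tail.
- plate_top (a point): Centre of the top face of the fixed square dark steel reading plate, 80 x 80 mm and 10 mm thick, with two thin bright edge strips, lying on the table.
- roller_center (a point): Bystander: centre of a loose spare roller standing on end, 48 mm diameter, 62 mm high.
- tin_center (a point): Bystander: centre of a loose closed grey jar, 64 mm diameter, 80 mm high.
- wrench: Bystander: loose wrench lying on the table, along its x.
There are look-alikes about, which are no part of the job. What is meant by the part that bears rod_center is not red, and is the larger of those in its own colour.

How it is judged:
On the way, in this order (a step that is already met when the one before it is completed fails the run):
1. the rod is in the guide tube with its collar stopped on the mouth, held by the gripper (z of rod_collar in the frame of tube_mouth below 0.004 m and distance between rod_collar and tube_mouth below 0.009 m and z of rod_tip in the frame of tube_mouth below -0.08 m and angle between the x axis of rod_center and the z axis of tube_mouth, either way round below 0.13 rad and contact force between gauge_rod and the fingers above 1 N), for 0.2 s.
2. the rod is drawn fully out of the tube, still held (distance between rod_tip and tube_mouth above 0.01 m and z of rod_tip in the frame of tube_mouth above 0.008 m and contact force between gauge_rod and the fingers above 1 N), for 0.2 s.
At the end, for the whole second after the job is handed in: The gripper still holds the rod, at rest, level within 8 degrees, its tip within 30 mm (horizontally) of the reading plate's centre and 50 to 190 mm above the plate's top, the rod touching neither gearbox, cradle nor plate (angle between rod_center's own x axis and vertical between 1.43 and 1.71 rad and horizontal distance between rod_tip and plate_top below 0.03 m and height (world z) of rod_tip between 0.06 and 0.2 m and linear speed of gauge_rod below 0.03 m/s and angular speed of gauge_rod below 0.3 rad/s and contact force between gauge_rod and the fingers above 1 N and contact force between gauge_rod and gearbox below 0.1 N and contact force between gauge_rod and cradle below 0.1 N and contact force between gauge_rod and plate below 0.1 N); the arm keeps its last pose, push and grip.
It fails at once if the rod is pressed on the gearbox or its tube with more than 50 N (contact force between gauge_rod and gearbox above 50 N).
It fails at once if the rod is dropped on the table (height (world z) of rod_center below 0.025 m).
It fails at once if the roller, jar or wrench is moved by more than 20 mm (distance of any of roller_center, tin_center, wrench from where it was at the start of the episode above 0.02 m).
It also fails if it takes over 50 s, if anything falls off the work surface, if the arm or the gripper's body presses on something with over 40 N, if the wrist force passes 120 N, or if a joint passes its speed limit or range.

## Working session

There is one attempt and no reset: what is moved stays moved. The work goes in short steps, Python scripts to look and compute and a tool call to move; the robot and the scene stay as the last step left them, time stands still between calls to the robot, and variables do not carry over. Pictures are saved under pics/ and viewed, at most 12 in all, crops included, and the job is handed in when it is done.

Besides the shell and the picture viewer there is one more tool, called after "Request:" by a JSON object that holds its "api" and its "payload". jog_arm: Moves the arm, as the interface text tells. Its arguments: {"type":"object","properties":{"rows":{"type":"array","items":{"type":"array"}},"newtons":{"type":"number"}},"required":["rows"]}

```bash
mkdir -p pics; cat > h.py <<'E'
import numpy as np, cv2, pickle
from scipy.spatial.transform import Rotation as R
from cell import arm
def grab(name):
    s=arm.observe(); d=arm.get_image(name)
    if name=="wrist":
        T=np.eye(4);T[:3,:3]=R.from_rotvec(s["ee_rot"]).as_matrix();T[:3,3]=s["position"]
        d["T"]=T@np.array(d["mount"])
    else:
        T=np.eye(4);T[:3,:3]=R.from_rotvec(np.ravel(d["rvec"])).as_matrix();T[:3,3]=np.ravel(d["tvec"])
        d["T"]=np.linalg.inv(T)
    pickle.dump(d,open(f"{name}.pkl","wb")); return d
def load(n): return pickle.load(open(f"{n}.pkl","rb"))
def cloud(d):
    v,u=np.mgrid[:480,:640]; z=d["depth"]
    P=np.stack([(u-d["cx"])/d["fx"]*z,(v-d["cy"])/d["fy"]*z,z],-1)
    W=P@d["T"][:3,:3].T+d["T"][:3,3]; W[z==0]=np.nan; return W
def save(d,fn,crop=None,k=1):
    im=d["img"]
    if crop: im=im[crop[1]:crop[3],crop[0]:crop[2]]
    cv2.imwrite("pics/"+fn,cv2.resize(im[:,:,::-1],None,fx=k,fy=k,interpolation=cv2.INTER_CUBIC))
E
python3 - <<'E'
from h import *
for n in("scene","top"): d=grab(n); save(d,n+"1.png"); print(n,d["T"][:3,3],d["T"][:3,2],d["fx"])
print(arm.observe())
E
```

```text
scene [1.02626539 0.36534589 0.98793367] [-0.47454293 -0.324412   -0.81827004] 473.7282858600627
top [ 0.33017747 -0.00284537  1.37155511] [ 0.13793286  0.00554891 -0.99042604] 465.83567553966077
{'clock': 0.1, 'joints': array([ 1.08843127,  0.43513166,  0.02495314,  1.57403535, -0.01160442,
        1.1339957 , -0.07508828]), 'dq': array([-1.51364736e-03, -2.46960111e-03, -8.80131516e-05, -2.36555389e-03,
        3.86550344e-04,  7.50695724e-04, -1.30427554e-04]), 'joint_efforts': array([ 3.11163138e-03, -6.69122815e+01,  9.87823494e-01, -3.15148008e+01,
       -6.07301993e-02,  3.73498618e-02,  7.56106328e-05]), 'position': array([ 0.23145258, -0.57999942,  0.19092538]), 'ee_rot': array([-3.08379099e+00, -5.92632472e-01,  6.00747818e-04]), 'force': array([ 0.53937164, -0.8682651 , -0.0744225 ]), 'ft_torque': array([ 0.04098321, -0.01281278, -0.04774038]), 'gripper_force': 0.0, 'width': 0.9987276343922125}
```

View pics/scene1.png

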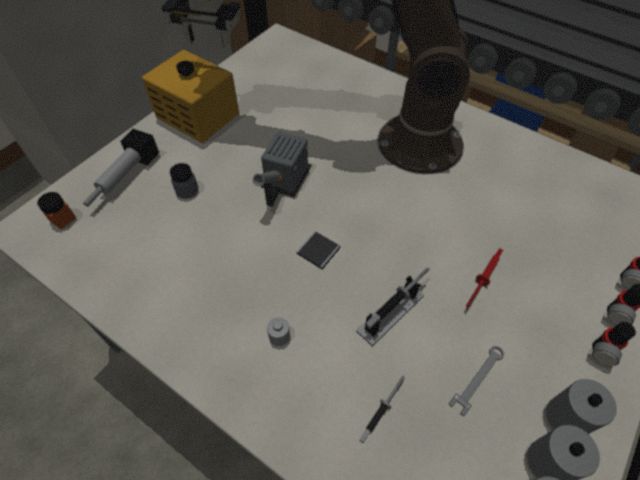

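View pics/top1.png

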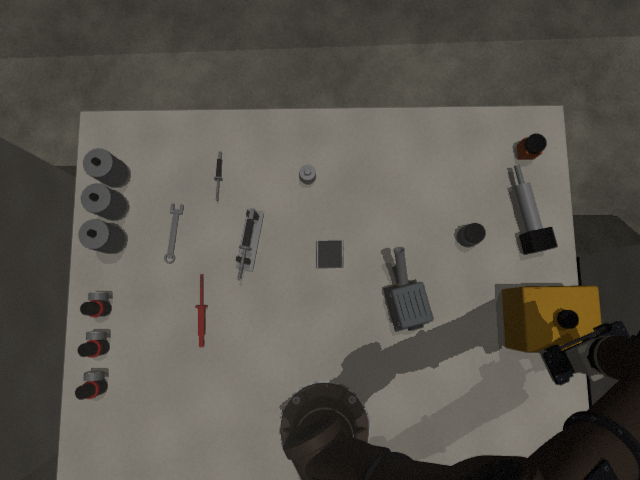

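The scene view shows the robot upper right, with the cradle and rod at (395,310), the plate at (319,250), and the gearbox and tube at (280,170). In the top view (up is +x, left is +y) the rod in its cradle is at (247,240) with its tip at (240,282). The plate is at (329,254), the tube mouth at about (398,250) and the gearbox at (408,303). The roller is at (308,174), the jar at (470,235) and the wrench at (173,233).

```bash
python3 - <<'E'
from h import *
for n in("scene","top"):
    d=load(n);W=cloud(d)
    pts={"top":dict(plate=(329,254),gear=(408,303),mouth=(398,250),handle=(248,230),tipshank=(241,272)),
         "scene":dict(plate=(319,250),gear=(285,148),mouth=(262,180),handle=(395,306))}[n]
    for k,(u,v) in pts.items(): print(n,k,W[v,u].round(4))
    z=W[...,2]
    # rod top: points above 50mm near handle
    c=W[pts["handle"][1],pts["handle"][0]]
    m=(z>.055)&(z<.085)&(np.hypot(W[...,0]-c[0],W[...,1]-c[1])<.16)
    P=W[m]; mu=P.mean(0); e=np.linalg.svd(P[:,:2]-mu[:2])[2][0] if len(P)<3000 else None
    print(" rod",len(P),mu,e, np.sort((P[:,:2]-mu[:2])@e)[[0,-1]])
    c=W[pts["gear"][1],pts["gear"][0]]
    m=(abs(z-.117)<.006)&(np.hypot(W[...,0]-c[0],W[...,1]-c[1])<.09)
    ug=np.argwhere(m)
    print(" gear",cv2.minAreaRect(W[m][:,:2].astype(np.float32)))
    c=W[pts["plate"][1],pts["plate"][0]]
    m=(abs(z-.01)<.004)&(np.hypot(W[...,0]-c[0],W[...,1]-c[1])<.07)
    print(" plate",cv2.minAreaRect(W[m][:,:2].astype(np.float32)))
save(load("scene"),"s_tube.png",(235,120,345,215),7)
d=load("top"); a=d["img"][225:345,355:455]; b=d["img"][195:315,200:300]
cv2.imwrite("pics/t_both.png",cv2.resize(np.hstack([a,b])[:,:,::-1],None,fx=4,fy=4,interpolation=cv2.INTER_CUBIC))
E
```

```text
scene plate [ 0.4946 -0.0163  0.0085]
scene gear [ 0.3379 -0.2379  0.1068]
scene mouth [ 0.4605 -0.2146  0.1077]
scene handle [0.5441 0.2236 0.057 ]
 rod 746 [0.53595729 0.21753902 0.0651175 ] [ 0.98352455 -0.18077462] [-0.12035621  0.08617036]
 gear ((0.3425155282020569, -0.23578165471553802), (0.10542425513267517, 0.08158036321401596), 10.956060409545898)
 plate ((0.4928280711174011, -0.01953195407986641), (0.08088231086730957, 0.08115106076002121), 89.41898345947266)
top plate [ 0.4902 -0.0175  0.0146]
top gear [ 0.3443 -0.227   0.1092]
top mouth [ 0.4861 -0.2023  0.1249]
top handle [0.5542 0.2117 0.0718]
top tipshank [0.436  0.2316 0.0623]
 rod 456 [0.52889976 0.21709101 0.06711209] [-0.98255461  0.18597428] [-0.09155861  0.11470904]
 gear ((0.3601788282394409, -0.23215144872665405), (0.1503673493862152, 0.08622339367866516), 13.794642448425293)
 plate ((0.4972821772098541, -0.019000671803951263), (0.12068157643079758, 0.11885568499565125), 89.4845199584961)
```

View pics/t_both.png

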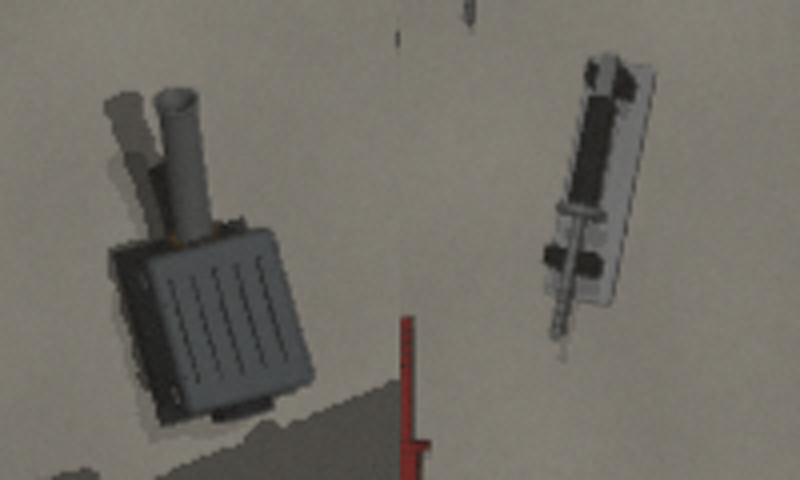

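View pics/s_tube.png

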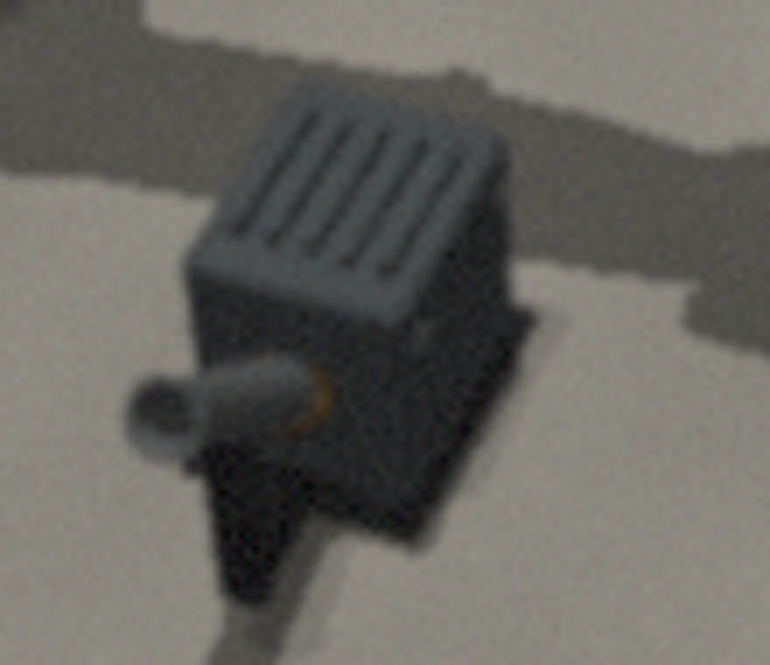

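The enlarged crops put the mouth ellipse centre at about (399.5,249.8) in the top view and (258.6,178.9) in the scene view. In the top view the handle runs from (250,219) to (247,247).

```bash
cat >> h.py <<'E'
def ray(d,u,v,z):
    r=d["T"][:3,:3]@np.array([(u-d["cx"])/d["fx"],(v-d["cy"])/d["fy"],1]); o=d["T"][:3,3]
    return o+r*(z-o[2])/r[2]
def proj(d,p):
    q=np.linalg.inv(d["T"])@np.append(p,1); return np.array([q[0]/q[2]*d["fx"]+d["cx"],q[1]/q[2]*d["fy"]+d["cy"]])
E
python3 - <<'E'
from h import *
t=load("top");s=load("scene")
print("mouth",ray(t,399.2,249.4,.14),ray(s,258.2,178.5,.14))
print("hand",ray(t,249.7,219,.069),ray(t,246.7,246.5,.069))
# gear top corners in top crop
for c in [(152,258),(272,228),(312,378),(190,415)]: print(ray(t,355+c[0]/4-.4,225+c[1]/4-.4,.117))
print("scene gear top")
for c in [(310,85),(508,145),(400,325),(188,260)]: print(ray(s,235+c[0]/7-.4,120+c[1]/7-.4,.117))
E
```

```text
mouth [ 0.48575099 -0.20310907  0.14      ] [ 0.48287246 -0.20376156  0.14      ]
hand [0.58641889 0.20773378 0.069     ] [0.50747736 0.21529596 0.069     ]
[ 0.38159855 -0.18568294  0.117     ]
[ 0.40086306 -0.26676471  0.117     ]
[ 0.30120555 -0.28934985  0.117     ]
[ 0.27777304 -0.20764966  0.117     ]
scene gear top
[ 0.30699409 -0.28186215  0.117     ]
[ 0.28930254 -0.20119506  0.117     ]
[ 0.38655394 -0.17773544  0.117     ]
[ 0.40580988 -0.26031171  0.117     ]
```

Request:
{"api": "jog_arm", "payload": {"rows": [[[0,0,6],[0,0,0],1],[[0,0,12],[0,0,0],1],[[1,2,18],[0,0,0],1],[[4,7,20],[0,0,-5],1],[[7,12,20],[0,0,-10],1],[[10,17,20],[0,0,-15],1],[[13,22,20],[0,0,-20],1],[[16,27,20],[0,0,-25],1]]}}

```text
clock: 1.1
position: [0.3922, -0.3086, 0.3915]
ee_rot: [-3.14, 0.093, 0.0]
force: [0.3, -1.1, 0.2]
width: 0.999
gripper_force: 0.0
```

Request:
{"api": "jog_arm", "payload": {"rows": [[[3,5.5,0],[0,0,-3],1],[[5,11,0],[0,0,-5],1],[[7,17,0],[0,0,-5],1],[[9,23,0],[0,0,-5],1],[[11,29,0],[0,0,-5],1],[[12,35,-2],[0,0,-5],1],[[13,41,-4],[0,0,-5],1],[[13,47,-6],[0,0,-5],1]]}}

```text
clock: 2.1
position: [0.5218, 0.1555, 0.3324]
ee_rot: [3.133, -0.227, -0.001]
force: [0.9, -0.2, -0.5]
width: 1.001
gripper_force: 0.0
```

Request:
{"api": "jog_arm", "payload": {"rows": [[[1,4,-1],[0,0,0],1],[[1,4,-1],[0,0,0],1],[[1,4,-1],[0,0,0],1]]}}

```text
clock: 2.48
position: [0.5317, 0.1931, 0.3232]
ee_rot: [3.133, -0.226, -0.001]
force: [0.0, -0.5, -0.6]
width: 0.997
gripper_force: 0.0
```

```bash
python3 - <<'E'
from h import *
d=grab("wrist"); save(d,"w1.png"); s=arm.observe()
print(s["clock"],s["position"],s["ee_rot"],s["joints"].round(3)); print(d["T"].round(3))
m=R.from_rotvec(s["ee_rot"]).as_matrix(); print(m.round(3))
E
```

```text
2.525 [0.53188727 0.19257191 0.32354452] [ 3.13246775e+00 -2.28382857e-01  1.45619063e-04] [-0.104  0.3   -0.459  1.474  0.134  1.398 -2.284]
[[-0.145 -0.945 -0.295  0.613]
 [-0.989  0.138  0.043  0.181]
 [ 0.     0.298 -0.955  0.517]
 [ 0.     0.     0.     1.   ]]
[[ 0.989 -0.145  0.   ]
 [-0.145 -0.989 -0.001]
 [ 0.     0.001 -1.   ]]
```

View pics/w1.png

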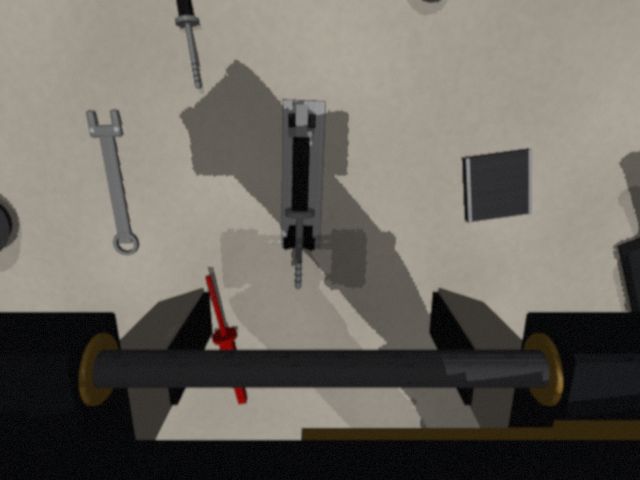

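The wrist view shows the rod in its cradle at the centre. The tail end is at about (302,103), the handle runs from (301,138) to (300,208) and the tip is at about (297.5,287). The plate is at (497,186).

```bash
python3 - <<'E'
from h import *
d=load("wrist"); W=cloud(d)
a=ray(d,301,138,.069);b=ray(d,299.7,208,.069);t=ray(d,297.5,287,.06)
print(a,b,t,a-b,np.degrees(np.arctan2(*(a-t)[[1,0]])))
print("plate",[ray(d,*p,.01).round(4) for p in[(463,157),(529,149),(531,213),(467,221)]])
m=(W[...,2]>.052)&(W[...,2]<.085); m[:90]=0;m[295:]=0;m[:,:260]=0;m[:,340:]=0
vs,us=np.nonzero(m); P=W[m]
for v0 in range(95,290,8):
    k=(vs>=v0)&(vs<v0+8)
    if k.sum(): print(v0,k.sum(),np.median(P[k],0).round(4),us[k].min(),us[k].max())
save(d,"w1c.png",(260,90,340,300),2.8)
E
```

```text
[0.5878023 0.2055625 0.069    ] [0.51411151 0.21882658 0.069     ] [0.41764168 0.23746972 0.06      ] [ 0.07369079 -0.01326408  0.        ] -10.620339361016658
plate [array([0.5346, 0.0201, 0.01  ]), array([ 0.5326, -0.0581,  0.01  ]), array([ 0.4531, -0.0608,  0.01  ]), array([0.4543, 0.0186, 0.01  ])]
103 72 [0.6177 0.2003 0.0671] 296 307
111 170 [0.6102 0.2016 0.0673] 288 315
119 214 [0.6032 0.2032 0.0677] 288 314
127 116 [0.5959 0.2037 0.0673] 288 314
135 125 [0.587  0.2056 0.0696] 293 309
143 135 [0.5793 0.2068 0.0702] 293 309
151 143 [0.5712 0.2087 0.07  ] 292 309
159 140 [0.563  0.2102 0.0702] 292 309
167 136 [0.5547 0.2119 0.0702] 292 308
175 135 [0.5464 0.2134 0.0702] 292 308
183 134 [0.5377 0.2146 0.0703] 292 308
191 132 [0.529  0.2162 0.0702] 292 308
199 128 [0.5206 0.2179 0.0703] 292 307
207 215 [0.5115 0.2197 0.0703] 285 314
215 135 [0.5058 0.2209 0.0754] 285 314
223 55 [0.492  0.2232 0.0649] 296 302
231 140 [0.481  0.2258 0.0637] 283 314
239 254 [0.4739 0.2267 0.0653] 283 314
247 121 [0.4662 0.2283 0.0655] 283 314
255 56 [0.4545 0.2304 0.0648] 295 301
263 56 [0.4445 0.2322 0.0647] 295 301
271 56 [0.4353 0.2337 0.0646] 295 301
279 56 [0.4255 0.2357 0.0647] 294 301
287 12 [0.4185 0.2368 0.0641] 295 300
```

Request:
{"api": "jog_arm", "payload": {"rows": [[[1.5,0.8,-6],[0.8,5,-0.8],1],[[3,1.5,-12],[1.7,10,-1.6],1],[[3.85,1.6,-16],[2.5,14.8,-2.3],1],[[3.85,1.6,-18.5],[2.5,14.8,-2.3],1],[[3.85,1.6,-18.5],[2.5,14.8,-2.3],1],[[3.85,1.6,-18.5],[2.5,14.8,-2.3],1]]}}

```text
clock: 3.28
position: [0.5709, 0.2097, 0.1404]
ee_rot: [-3.077, 0.285, 0.402]
force: [0.2, -0.4, 0.7]
width: 1.003
gripper_force: 0.0
```

```bash
cat >> h.py <<'E'
def goto(p,Rt):
    s=arm.observe(); Rc=R.from_rotvec(s["ee_rot"])
    print("shift cm",((np.array(p)-s["position"])*100).round(2),"turn",np.degrees((Rt*Rc.inv()).as_rotvec()).round(2),"pos",s["position"].round(4),"q",s["joints"].round(3),"F",s["force"].round(1))
def toolR(yaw,lean): # tool x along yaw, leaning: tool z = -z tilted by lean(deg) towards -d
    return R.from_euler("zyx",[yaw,lean,180],degrees=True)
E
python3 - <<'E'
from h import *
print(toolR(-10.6,15).as_matrix().round(3))
goto([.545,.2136,.0416],toolR(-10.6,15))
d=grab("wrist"); W=cloud(d); m=(W[...,2]>.0685)&(W[...,2]<.0725)&(W[...,0]>.52)&(W[...,0]<.585)&(abs(W[...,1]-.21)<.04)
P=W[m];x=P[:,0];print(len(P),np.polyfit(x-.55,P[:,1],1),P[:,2].mean())
E
```

```text
[[ 0.949  0.178  0.259]
 [ 0.184 -0.983 -0.   ]
 [ 0.254  0.048 -0.966]]
shift cm [-2.59  0.39 -9.88] turn [ -2.88 -29.79  21.06] pos [0.5709 0.2097 0.1404] q [-0.097  0.648 -0.429  1.417  0.097  1.331 -2.261] F [ 0.2 -0.4  0.7]
2205 [-0.18793453  0.2127414 ] 0.070251485622863
```

```bash
sed -i 's/"zyx"/"ZYX"/' h.py; python3 - <<'E'
from h import *
goto([.545,.2136,.0416],toolR(-10.6,15))
E
```

```text
shift cm [-2.59  0.36 -9.91] turn [-0.1   0.18 -0.01] pos [0.5709 0.21   0.1407] q [-0.097  0.648 -0.429  1.417  0.097  1.331 -2.261] F [-0.  -0.2  0.1]
```

Request:
{"api": "jog_arm", "payload": {"rows": [[[-1.0,0.15,-4],[0,0,0],1],[[-1.9,0.25,-7.5],[0,0,0],1],[[-2.6,0.35,-9.9],[0,0,0],1],[[-2.6,0.35,-9.9],[0,0,0],1],[[-2.6,0.35,-9.9],[0,0,0],0.5],[[-2.6,0.35,-9.9],[0,0,0],0.1],[[-2.6,0.35,-9.9],[0,0,0],0],[[-2.6,0.35,-9.9],[0,0,0],0]], "newtons": 40}}

```text
clock: 4.32
position: [0.5444, 0.2135, 0.0398]
ee_rot: [-3.077, 0.284, 0.404]
force: [0.5, 0.3, -0.9]
width: 0.614
gripper_force: 0.0
```

Request:
{"api": "jog_arm", "payload": {"rows": [[[0,0,0],[0,0,0],0],[[0,0,0],[0,0,0],0],[[0,0,0],[0,0,0],0]]}}

```text
clock: 4.7
position: [0.5441, 0.2135, 0.0394]
ee_rot: [-3.077, 0.284, 0.405]
force: [0.1, 0.1, 0.5]
width: 0.288
gripper_force: 0.0
```

Request:
{"api": "jog_arm", "payload": {"rows": [[[0,0,0],[0,0,0],0],[[0,0,0],[0,0,0],0],[[0,0,0],[0,0,0],0],[[0,0,0],[0,0,0],0],[[0,0,0],[0,0,0],0]]}}

```text
clock: 5.32
position: [0.5441, 0.2134, 0.0395]
ee_rot: [-3.077, 0.284, 0.405]
force: [0.4, -0.1, 0.8]
width: 0.003
gripper_force: 0.0
```

Request:
{"api": "jog_arm", "payload": {"rows": [[[0,0,1],[0,0,0],0],[[0,0,3],[0,0,0],0],[[0,0,6],[0,0,0],0],[[0,0,10],[0,0,0],0],[[0,0,15],[0,0,0],0],[[0,0,20],[0,0,0],0],[[0,0,20],[0,0,0],0]]}}

```text
clock: 6.2
position: [0.546, 0.215, 0.2454]
ee_rot: [-3.075, 0.283, 0.392]
force: [-0.2, 0.2, -0.5]
width: 0.008
gripper_force: 0.0
```

The fingers closed fully without catching the handle. I'll look before trying again.

```bash
python3 - <<'E'
from h import *
d=grab("wrist"); t=grab("scene")
a=d["img"]; b=cv2.resize(t["img"][230:350,310:470],(640,480),interpolation=cv2.INTER_CUBIC)
cv2.imwrite("pics/chk.png",cv2.resize(np.hstack([a,b])[:,:,::-1],(800,300)))
W=cloud(d); m=(W[...,2]>.0685)&(W[...,2]<.0725)&(W[...,0]>.50)&(W[...,0]<.6)&(abs(W[...,1]-.21)<.04)
P=W[m];x=P[:,0];print(len(P),x.min(),x.max(),np.polyfit(x-.55,P[:,1],1),P[:,2].mean())
E
```

```text
1971 0.5024540807945994 0.5998663409294723 [-0.19179692  0.2125763 ] 0.0702580836228709
```

View pics/chk.png

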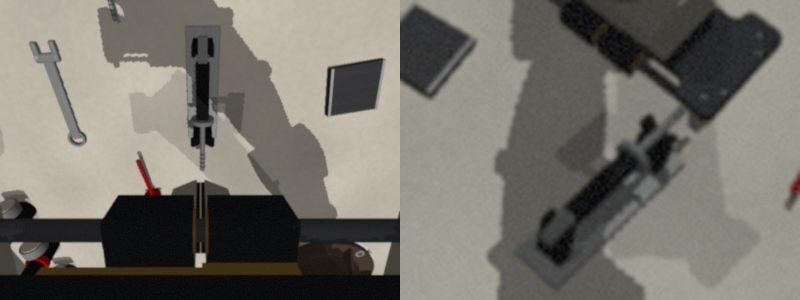

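```bash
python3 - <<'E'
from h import *
d=load("wrist"); s=arm.observe(); p=s["position"];Rm=R.from_rotvec(s["ee_rot"]).as_matrix()
for k in(0,.019,.05):print(k,proj(d,p-k*Rm[:,2]))
print(np.array(d["mount"]).round(4)); print(Rm.round(3))
t=load("scene"); print("scene",proj(t,p), t["depth"][tuple(proj(t,p).astype(int)[::-1])])
W=cloud(d)
for v in (290,296,300,305,310,320,340): print(v,[W[v,u].round(3) for u in(308,332)])
save(t,"s2.png",(330,150,530,300),4)
E
```

```text
0 [324.15191508 276.57129552]
0.019 [324.29637822 291.74206578]
0.05 [324.59976609 323.60228876]
[[-6.000e-04 -9.548e-01 -2.973e-01  8.130e-02]
 [ 1.000e+00 -4.000e-04 -9.000e-04  0.000e+00]
 [ 8.000e-04 -2.973e-01  9.548e-01 -1.945e-01]
 [ 0.000e+00  0.000e+00  0.000e+00  1.000e+00]]
[[ 0.95  -0.183 -0.252]
 [-0.177 -0.983  0.049]
 [-0.257 -0.002 -0.966]]
scene [403.10207182 258.29137725] 0.76412743
290 [array([0.567, 0.216, 0.279]), array([0.566, 0.206, 0.28 ])]
296 [array([0.568, 0.216, 0.285]), array([0.566, 0.206, 0.285])]
300 [array([0.57 , 0.215, 0.29 ]), array([0.567, 0.206, 0.288])]
305 [array([0.571, 0.215, 0.293]), array([0.569, 0.206, 0.293])]
310 [array([0.572, 0.215, 0.297]), array([0.57 , 0.206, 0.297])]
320 [array([0.609, 0.206, 0.344]), array([0.608, 0.2  , 0.343])]
340 [array([0.612, 0.205, 0.353]), array([0.607, 0.201, 0.349])]
```

View pics/s2.png

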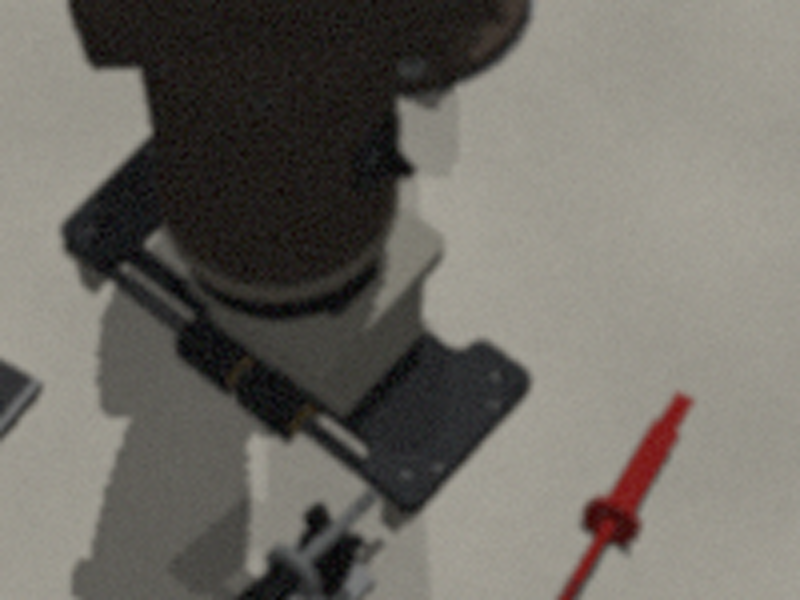

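```bash
python3 - <<'E'
from h import *
d=load("wrist"); s=arm.observe(); p=s["position"];Rm=R.from_rotvec(s["ee_rot"]).as_matrix()
W=cloud(d); L=(W-p)@Rm
print(proj(d,p+Rm@[.0095,.005,0]))
for v in range(262,320,4): print(v,[(L[v,u]*1000).round(0) for u in(285,306,314,320,326,334,350)])
print(s["width"])
save(d,"w2.png",(220,250,420,400),4)
E
```

```text
[334.07831313 259.13819889]
262 [array([-91., -46., 273.]), array([-91., -21., 272.]), array([-91., -11., 272.]), array([-66.,  -3., 203.]), array([-65.,   3., 200.]), array([-91.,  13., 271.]), array([-91.,  32., 272.])]
266 [array([-96., -46., 273.]), array([-97., -21., 274.]), array([-96., -11., 273.]), array([-70.,  -3., 202.]), array([-69.,   3., 201.]), array([-96.,  13., 273.]), array([-96.,  32., 274.])]
270 [array([-102.,  -46.,  275.]), array([-102.,  -21.,  274.]), array([-102.,  -11.,  275.]), array([-75.,  -3., 205.]), array([-74.,   3., 203.]), array([-102.,   13.,  276.]), array([-103.,   33.,  277.])]
274 [array([-108.,  -47.,  277.]), array([-108.,  -21.,  276.]), array([-108.,  -11.,  276.]), array([-108.,   -4.,  275.]), array([-108.,    4.,  276.]), array([-108.,   13.,  276.]), array([-108.,   33.,  277.])]
278 [array([-114.,  -47.,  277.]), array([-114.,  -21.,  278.]), array([-114.,  -11.,  279.]), array([-114.,   -4.,  279.]), array([-114.,    4.,  277.]), array([-114.,   13.,  278.]), array([-114.,   33.,  278.])]
282 [array([-120.,  -47.,  279.]), array([-12
[... 1306 characters left out ...]
10.,   0., -55.]), array([ 11.,   3., -57.]), array([ 12.,   9., -58.])]
310 [array([ 12., -14., -63.]), array([ 11.,  -7., -59.]), array([ 10.,  -4., -58.]), array([  5.,  -2., -47.]), array([ 11.,   0., -59.]), array([ 12.,   3., -61.]), array([ 11.,   9., -60.])]
314 [array([  37.,   -9., -114.]), array([  36.,   -5., -113.]), array([ 10.,  -4., -62.]), array([  4.,  -2., -49.]), array([ 10.,   0., -62.]), array([  36.,    2., -113.]), array([  36.,    5., -113.])]
318 [array([  37.,   -9., -115.]), array([  36.,   -5., -115.]), array([ 10.,  -4., -65.]), array([  1.,  -2., -48.]), array([ 10.,   0., -65.]), array([  36.,    2., -115.]), array([  36.,    5., -115.])]
5.147904445005489e-05
```

View pics/w2.png

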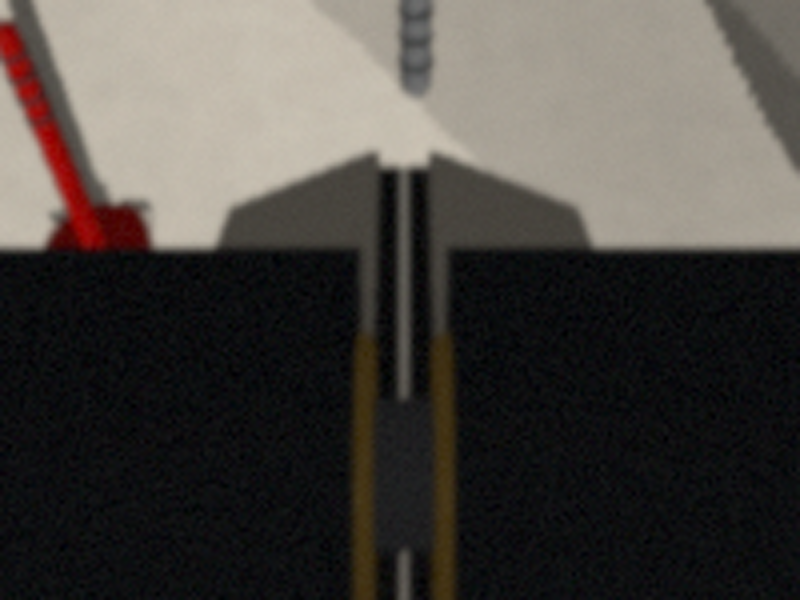

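The fingertips actually sit about 42–45 mm behind the reported TCP, which explains the clean miss above the handle. I'll redo the grasp with a grasp-point offset of 63 mm along the tool axis.

Request:
{"api": "jog_arm", "payload": {"rows": [[[1,-0.3,-5],[0,0,0],1],[[1.8,-0.5,-9],[0,0,0],1],[[1.8,-0.5,-13],[0,0,0],1],[[1.8,-0.5,-13],[0,0,0],1],[[1.8,-0.5,-13],[0,0,0],1],[[1.8,-0.5,-13],[0,0,0],1],[[1.8,-0.5,-13],[0,0,0],1],[[1.8,-0.5,-13],[0,0,0],1]]}}

```text
clock: 7.3
position: [0.5624, 0.2086, 0.1102]
ee_rot: [-3.077, 0.284, 0.404]
force: [0.2, -0.2, -0.3]
width: 0.825
gripper_force: 0.0
```

```bash
python3 - <<'E'
from h import *
goto([.5335,.2157,-.0009],toolR(-10.7,15)); s=arm.observe(); p=s["position"];Rm=R.from_rotvec(s["ee_rot"]).as_matrix()
d=grab("wrist");W=cloud(d); L=(W-p)@Rm
for y in(-.04,.04):
    m=(abs(L[...,1]-y)<.025)&(abs(L[...,0])<.02)&(L[...,2]<0.0)&(L[...,2]>-.1); print(y,m.sum(),(np.nanpercentile(L[m],[0,5,50,95,100],axis=0)*1000).round(0).tolist())
print(s["width"])
E
```

```text
shift cm [ -2.89   0.71 -11.11] turn [-0.06  0.06 -0.14] pos [0.5624 0.2086 0.1102] q [-0.095  0.664 -0.428  1.472  0.105  1.265 -2.265] F [ 0.2 -0.2 -0.3]
-0.04 4840 [[-11.0, -56.0, -100.0], [-7.0, -53.0, -97.0], [10.0, -40.0, -69.0], [12.0, -38.0, -42.0], [13.0, -38.0, -36.0]]
0.04 4728 [[-11.0, 37.0, -100.0], [-7.0, 38.0, -96.0], [11.0, 40.0, -68.0], [12.0, 53.0, -42.0], [13.0, 56.0, -36.0]]
0.8254960083932255
```

Request:
{"api": "jog_arm", "payload": {"rows": [[[-1,0.25,-4],[0,0,0],1],[[-1.9,0.5,-7.5],[0,0,0],1],[[-2.8,0.7,-10.8],[0,0,0],1],[[-2.8,0.7,-10.8],[0,0,0],1],[[-2.8,0.7,-10.8],[0,0,0],0.4],[[-2.8,0.7,-10.8],[0,0,0],0],[[-2.8,0.7,-10.8],[0,0,0],0],[[-2.8,0.7,-10.8],[0,0,0],0]], "newtons": 40}}

```text
clock: 8.35
position: [0.5345, 0.2155, 0.002]
ee_rot: [-3.077, 0.284, 0.404]
force: [-0.7, 0.1, -0.6]
width: 0.62
gripper_force: 0.0
```

Request:
{"api": "jog_arm", "payload": {"rows": [[[0,0,0],[0,0,0],0],[[0,0,0],[0,0,0],0],[[0,0,0],[0,0,0],0],[[0,0,0],[0,0,0],0],[[0,0,0],[0,0,0],0],[[0,0,0],[0,0,0],0]]}}

```text
clock: 9.1
position: [0.5341, 0.2155, 0.0014]
ee_rot: [-3.077, 0.284, 0.405]
force: [-0.0, -0.0, -0.5]
width: 0.194
gripper_force: 40.0
```

Now gripped: the opening is 18 mm at 40 N. Lifting.

Request:
{"api": "jog_arm", "payload": {"rows": [[[0,0,1],[0,0,0],0],[[0,0,3],[0,0,0],0],[[0,0,7],[0,0,0],0],[[0,0,12],[0,0,0],0],[[0,0,17],[0,0,0],0],[[0,0,21],[0,0,0],0],[[0,0,23],[0,0,0],0],[[0,0,23],[0,0,0],0]]}}

```text
clock: 10.1
position: [0.5348, 0.2161, 0.2343]
ee_rot: [-3.076, 0.283, 0.399]
force: [-0.2, 0.5, -1.6]
width: 0.194
gripper_force: 40.0
```

```bash
python3 - <<'E'
from h import *
s=arm.observe(); p=s["position"];Rm=R.from_rotvec(s["ee_rot"]).as_matrix()
print(p,s["gripper_force"],s["force"],s["joints"].round(3))
d=grab("wrist"); W=cloud(d); save(d,"w3.png")
L=(W-p)@Rm
# rod points in wrist view: between fingers, tail/handle on +x side
m=(abs(L[...,1])<.012)&(L[...,2]>-.09)&(L[...,2]<.02)&(L[...,0]>.012); 
for x in np.arange(.012,.09,.006):
    k=m&(abs(L[...,0]-x)<.003)
    if k.sum()>3: print(round(x,3),k.sum(),(np.median(L[k],0)*1000).round(1),(L[k][:,1].min()*1000).round(1),(L[k][:,1].max()*1000).round(1))
E
```

```text
[0.53483632 0.21614689 0.23426395] 39.99951481819153 [-0.2348047   0.46951433 -1.59170038] [-0.098  0.527 -0.454  1.39   0.055  1.467 -2.284]
0.012 421 [ 13.4   0.1 -74.8] -12.0 12.0
0.018 812 [ 18.1   0.1 -76. ] -9.0 8.8
0.024 892 [ 24.1  -0.2 -77.5] -9.1 8.9
0.03 946 [ 30.2  -0.2 -79.2] -9.1 8.9
0.036 1367 [ 36.5   0.1 -79.4] -9.1 8.9
0.042 856 [ 41.6  -0.2 -79.2] -8.6 8.6
0.048 780 [ 48.1  -0.2 -81. ] -6.1 5.8
0.054 875 [ 54.1  -0.2 -82.6] -6.1 5.9
0.06 940 [ 60.1  -0.2 -84.2] -6.1 5.9
0.066 1077 [ 66.2  -0.2 -85.6] -6.1 5.9
0.072 528 [ 70.1  -0.2 -79.7] -6.1 5.9
```

Request:
{"api": "jog_arm", "payload": {"rows": [[[-1,-4,2],[0,0,3],0],[[-2,-9,4],[0,0,7],0],[[-3,-14,4],[0,0,11],0],[[-4.5,-19,4],[0,0,15],0],[[-6,-25,4],[0,0,19],0],[[-7,-30,4],[0,0,23],0],[[-7.9,-34.3,4],[0,0,23],0],[[-7.9,-34.3,4],[0,0,23],0]]}}

```text
clock: 11.15
position: [0.4533, -0.1315, 0.2705]
ee_rot: [3.07, 0.324, -0.409]
force: [-0.4, 1.0, -0.9]
width: 0.186
gripper_force: 40.0
```

Request:
{"api": "jog_arm", "payload": {"rows": [[[0,0,0],[0,0,0],0],[[0,0,0],[0,0,0],0]]}}

```text
clock: 11.4
position: [0.4552, -0.1261, 0.2712]
ee_rot: [3.07, 0.338, -0.405]
force: [-0.1, 0.5, -2.3]
width: 0.197
gripper_force: 40.0
```

```bash
python3 - <<'E'
from h import *
s=arm.observe(); print(s["position"],s["ee_rot"],s["gripper_force"],s["force"],s["joints"].round(3))
d=grab("wrist"); save(d,"w4.png"); print(proj(d,[.484,-.2035,.14]))
E
```

```text
[ 0.45523358 -0.12610236  0.27115048] [ 3.06966526  0.33833301 -0.4051592 ] 39.999563097953796 [-0.1257155   0.49035872 -2.33206738] [ 0.416  0.333 -0.44   1.589  0.19   1.511 -1.408]
[429.25600599 160.86081913]
```

View pics/w4.png

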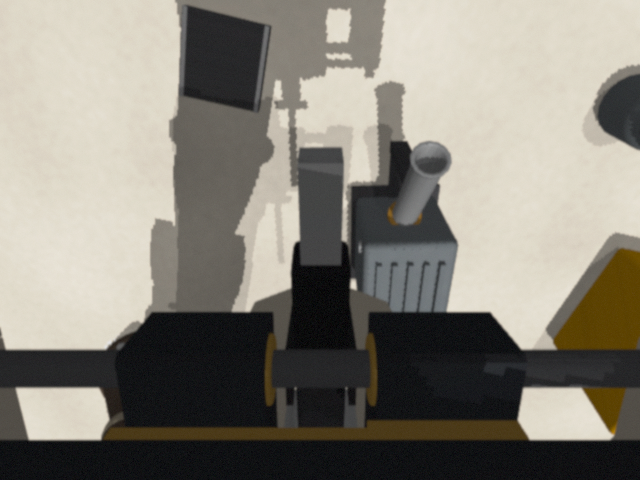

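The wrist view has a clear line to the tube, with the mouth rim centred at about (430,161), matching the prediction (429,161). The gearbox top lies below it, and the rod is held straight.

```bash
python3 - <<'E'
from h import *
from scipy.optimize import least_squares
d=load("wrist"); W=cloud(d); v,u=np.mgrid[:480,:640]
# rim: pixels near mouth; ellipse from contrast -> use depth points on rim plane
m0=np.array([.484,-.2035,.14])
near=np.linalg.norm(W-m0,axis=-1)<.13
P=W[near]
def ax(yaw): return np.array([np.cos(yaw)*np.cos(np.radians(40)),np.sin(yaw)*np.cos(np.radians(40)),np.sin(np.radians(40))])
# tube outer surface fit: radius r ; points 15..85mm below mouth
a=ax(np.radians(12.5)); t=(P-m0)@a; perp=np.linalg.norm((P-m0)-t[:,None]*a,axis=1)
k=(t<-.008)&(t>-.085)&(perp<.022)
Q=P[k]; print(len(Q))
def f(x):
    a=ax(x[0]); q=Q-[x[1],x[2],.14]; tt=q@a; return np.linalg.norm(q-tt[:,None]*a,axis=1)-x[3]
r=least_squares(f,[.218,m0[0],m0[1],.014],loss="soft_l1",f_scale=.001); print("tube yaw",np.degrees(r.x[0]),r.x[1:],np.std(r.fun))
# rim points
k=(abs(t)<.006)&(perp>.0115)&(perp<.019); print("rim t",np.median(t[k]),P[k].mean(0),k.sum())
g=(abs(W[...,2]-.117)<.004)&(np.hypot(W[...,0]-.34,W[...,1]+.235)<.1)&(v<310)
print("gear",cv2.minAreaRect(W[g][:,:2].astype(np.float32)))
# camera ellipse by Hough-less: outer contour by depth step around mouth
mask=((np.linalg.norm(W-m0,axis=-1)<.02)&(u>400)).astype(np.uint8)
print("ray mouth",ray(d,430,161,.14))
mp=(abs(W[...,2]-.01)<.004)&(u>170)&(u<280)&(v<120); print("plate",cv2.minAreaRect(W[mp][:,:2].astype(np.float32)))
E
```

```text
1545
tube yaw 14.122078389141045 [ 0.48189258 -0.20336947  0.01110956] 0.0015647515525020945
rim t 0.0021955821786004484 [ 0.48559131 -0.20384537  0.14095289] 654
gear ((0.37760159373283386, -0.22987574338912964), (0.12415512651205063, 0.07976887375116348), 13.725308418273926)
ray mouth [ 0.48401721 -0.20408556  0.14      ]
plate ((0.4930066764354706, -0.021197274327278137), (0.08040189743041992, 0.08038464933633804), 89.96798706054688)
```

```bash
cat >> h.py <<'E'
M=np.array([.484,-.204,.140]); YAW=13.2
def axis(yaw=YAW,el=40): y,e=np.radians([yaw,el]); return np.array([np.cos(y)*np.cos(e),np.sin(y)*np.cos(e),np.sin(e)])
C=np.array([.0005,-.0002,-.061]) # rod centre in tool
def rodpose(center,yaw,el):
    Rt=toolR(yaw,15-el); return center-Rt.apply(C),Rt
def state_rod():
    s=arm.observe(); Rt=R.from_rotvec(s["ee_rot"]); c=s["position"]+Rt.apply(C)
    x=Rt.apply([np.cos(np.radians(15)),0,-np.sin(np.radians(15))]); return c,x
E
python3 - <<'E'
from h import *
for g in(.06,):
    goto(*rodpose(M+(.136+g)*axis(),YAW,40))
E
```

```text
shift cm [19.96 -3.79 -6.08] turn [  8.84 -39.03   0.57] pos [ 0.4553 -0.1262  0.2713] q [ 0.416  0.333 -0.44   1.589  0.19   1.511 -1.408] F [ 0.2 -0.3 -0.6]
```

Request:
{"api": "jog_arm", "payload": {"rows": [[[5,-0.5,1],[0,0,0],0],[[10,-1,2],[1.1,-5,0.1],0],[[14,-2,1],[3.2,-14,0.2],0],[[17,-3,-1],[5.4,-24,0.4],0],[[19,-3.5,-3.5],[7.5,-33,0.5],0],[[20,-3.8,-6],[8.8,-39,0.6],0],[[20,-3.8,-6],[8.8,-39,0.6],0],[[20,-3.8,-6],[8.8,-39,0.6],0]]}}

```text
clock: 12.45
position: [0.6562, -0.1645, 0.2131]
ee_rot: [-3.0, -0.346, -0.664]
force: [1.1, -0.0, -0.3]
width: 0.193
gripper_force: 40.0
```

```bash
python3 - <<'E'
from h import *
goto(*rodpose(M+(.136+.06)*axis(),YAW,40)); c,x=state_rod(); print("tip",c-.136*x, M+.06*axis())
t=grab("top");s=grab("scene")
for n,d in(("top",t),("scene",s)): print(n,"tip px",proj(d,c-.136*x),"mouth",proj(d,M),"center",proj(d,c),"collar",proj(d,c-.046*x))
pt=proj(t,M).astype(int); ps=proj(s,M).astype(int)
A=[cv2.resize(d["img"][p[1]-70:p[1]+50,p[0]-50:p[0]+50],None,fx=4,fy=4,interpolation=cv2.INTER_CUBIC) for d,p in((t,pt),(s,ps+[0,30]))]
cv2.imwrite("pics/pre.png",np.hstack(A)[:,:,::-1]); print("crop origins",pt-[50,70],ps+[-50,-40])
E
```

```text
shift cm [-0.13  0.03 -0.26] turn [-0.01 -0.05  0.03] pos [ 0.6562 -0.1645  0.2131] q [ 0.714  0.355 -0.549  1.791 -0.01   0.65  -1.104] F [ 1.1 -0.  -0.3]
tip [ 0.53005352 -0.19377519  0.18128075] [ 0.52874828 -0.19350439  0.17856726]
top tip px [397.56163822 230.42883986] mouth [399.55649182 250.04907622] center [392.02730644 183.35891898] collar [393.97666081 199.93832902]
scene tip px [246.32423564 180.63643754] mouth [257.82103434 178.74152868] center [216.69474632 187.12345418] collar [227.56723234 184.74305548]
crop origins [349 180] [207 138]
```

View pics/pre.png

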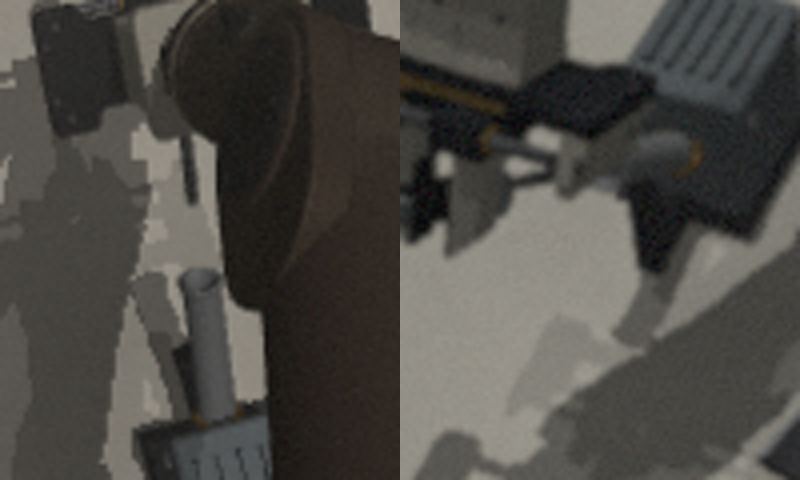

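In the top view the tip is at (397.5,231.2) against a predicted (397.6,230.4), and the mouth is at (399,249.2). The alignment is good, so I'll enter the tube by 2 cm.

Request:
{"api": "jog_arm", "payload": {"rows": [[[-0.15,0.03,-0.25],[0,0,0],0],[[-1.25,-0.23,-1.22],[0,0,0],0],[[-2.37,-0.5,-2.19],[0,0,0],0],[[-3.49,-0.76,-3.15],[0,0,0],0],[[-4.61,-1.02,-4.12],[0,0,0],0],[[-5.35,-1.2,-4.76],[0,0,0],0],[[-6.1,-1.37,-5.4],[0,0,0],0],[[-6.1,-1.37,-5.4],[0,0,0],0]]}}

```text
clock: 13.55
position: [0.5934, -0.1795, 0.1569]
ee_rot: [-3.0, -0.343, -0.663]
force: [-0.4, 1.0, -1.1]
width: 0.194
gripper_force: 40.0
```

```bash
python3 - <<'E'
from h import *
goto(*rodpose(M+(.136-.07)*axis(),YAW,40)); c,x=state_rod(); q=c-.136*x-M; a=axis(); print("tip along",q@a,"lat",q-(q@a)*a)
E
```

```text
shift cm [-3.54 -0.74 -3.  ] turn [-0.03 -0.08  0.15] pos [ 0.5934 -0.1795  0.1569] q [ 0.832  0.347 -0.59   1.973 -0.056  0.498 -0.993] F [-0.4  1.  -1.1]
tip along -0.022929394706159234 lat [ 0.00020958 -0.0005043  -0.00010593]
```

Request:
{"api": "jog_arm", "payload": {"rows": [[[-0.7,-0.15,-0.6],[0,0,0],0],[[-1.4,-0.3,-1.2],[0,0,0],0],[[-2.1,-0.45,-1.8],[0,0,0],0],[[-2.8,-0.6,-2.4],[0,0,0],0],[[-3.5,-0.75,-3.0],[0,0,0],0],[[-3.9,-0.84,-3.35],[0,0,0],0],[[-4.25,-0.92,-3.65],[0,0,0],0],[[-4.25,-0.92,-3.65],[0,0,0],0]]}}

```text
clock: 14.55
position: [0.5514, -0.1885, 0.1208]
ee_rot: [-3.0, -0.344, -0.664]
force: [0.6, -0.5, -1.5]
width: 0.194
gripper_force: 40.0
```

```bash
python3 - <<'E'
from h import *
goto(*rodpose(M+(.136-.09)*axis(),YAW,40)); c,x=state_rod(); q=c-.136*x-M; a=axis(); print("tip along",q@a,"lat",q-(q@a)*a); s=arm.observe();print(s["ft_torque"])
E
```

```text
shift cm [-0.84 -0.19 -0.68] turn [-0.02 -0.04  0.13] pos [ 0.5514 -0.1885  0.1208] q [ 0.92   0.358 -0.626  2.083 -0.08   0.397 -0.912] F [ 0.6 -0.5 -1.5]
tip along -0.07903691337556501 lat [ 0.00011973  0.00023207 -0.00020208]
[-0.12398907  0.52834625  0.02550398]
```

Request:
{"api": "jog_arm", "payload": {"rows": [[[-0.15,-0.04,-0.13],[0,0,0],0],[[-0.3,-0.07,-0.26],[0,0,0],0],[[-0.45,-0.1,-0.39],[0,0,0],0],[[-0.6,-0.14,-0.5],[0,0,0],0],[[-0.67,-0.16,-0.57],[0,0,0],0],[[-0.67,-0.16,-0.57],[0,0,0],0]]}}

```text
clock: 15.3
position: [0.5451, -0.19, 0.1154]
ee_rot: [-3.0, -0.344, -0.665]
force: [0.4, -0.1, 0.0]
width: 0.194
gripper_force: 40.0
```

Request:
{"api": "jog_arm", "payload": {"rows": [[[-0.08,-0.02,-0.07],[0,0,0],0],[[-0.15,-0.04,-0.13],[0,0,0],0],[[-0.15,-0.04,-0.13],[0,0,0],0]]}}

```text
clock: 15.68
position: [0.5452, -0.19, 0.1153]
ee_rot: [-3.0, -0.346, -0.669]
force: [2.9, 3.8, 5.9]
width: 0.19
gripper_force: 40.0
```

Request:
{"api": "jog_arm", "payload": {"rows": [[[-0.08,-0.02,-0.07],[0,0,0],0],[[-0.08,-0.02,-0.07],[0,0,0],0],[[-0.08,-0.02,-0.07],[0,0,0],0]]}}

```text
clock: 16.05
position: [0.5454, -0.1901, 0.1153]
ee_rot: [-3.0, -0.347, -0.672]
force: [5.4, 4.5, 7.5]
width: 0.192
gripper_force: 40.0
```

```bash
python3 - <<'E'
from h import *
s=arm.observe();c,x=state_rod(); q=c-.136*x-M; a=axis(); print("tip along",q@a,"lat",q-(q@a)*a,"ang",np.degrees(np.arccos(x@a)),s["position"],s["force"],s["ft_torque"])
for n in("top","scene"): d=grab(n); print(proj(d,M),proj(d,c-.046*x),proj(d,c+.072*x))
d=load("top"); e=load("scene")
A=[cv2.resize(d["img"][190:290,350:450],(400,400),interpolation=cv2.INTER_CUBIC),cv2.resize(e["img"][140:220,210:290],(400,400),interpolation=cv2.INTER_CUBIC)]
cv2.imwrite("pics/ins.png",np.hstack(A)[:,:,::-1])
E
```

```text
tip along -0.08765516916364274 lat [ 7.33912296e-04 -7.97167827e-05 -8.29839634e-04] ang 0.22750443485715602 [ 0.54537888 -0.19010273  0.11525828] [5.44465764 4.48707471 7.48418576] [ 0.84040833 -0.97193285  0.22543868]
[399.55649182 250.04907622] [399.46136186 249.16692944] [394.94659683 210.94729106]
[257.82103434 178.74152868] [257.2810161  179.10168414] [234.7184027  183.92987124]
```

View pics/ins.png

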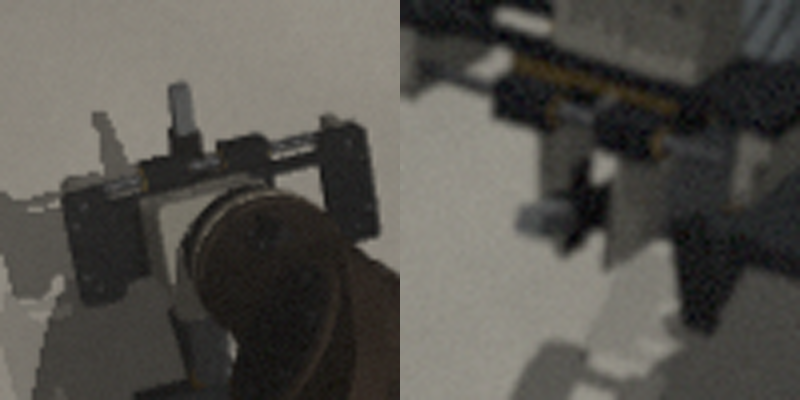

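Request:
{"api": "jog_arm", "payload": {"rows": [[[-0.08,-0.02,-0.07],[0,0,0],0],[[-0.15,-0.04,-0.13],[0,0,0],0],[[-0.15,-0.04,-0.13],[0,0,0],0],[[-0.15,-0.04,-0.13],[0,0,0],0]]}}

```text
clock: 16.65
position: [0.5456, -0.1902, 0.1152]
ee_rot: [-2.999, -0.348, -0.676]
force: [7.8, 5.7, 11.8]
width: 0.196
gripper_force: 40.0
```

```bash
python3 - <<'E'
from h import *
s=arm.observe();c,x=state_rod(); q=c-.136*x-M; a=axis(); print("tip along",q@a,"lat",q-(q@a)*a,"ang",np.degrees(np.arccos(x@a)),s["force"],s["ft_torque"])
p=s["position"];Rm=R.from_rotvec(s["ee_rot"]).as_matrix()
d=grab("wrist");W=cloud(d);L=(W-p)@Rm
m=(abs(L[...,1])<.005)&(L[...,2]>-.1)&(L[...,2]<.02)&(L[...,0]>.012)
for x in np.arange(.018,.08,.006):
    k=m&(abs(L[...,0]-x)<.003)
    if k.sum()>3: print(round(x,3),k.sum(),(np.median(L[k],0)*1000).round(1))
save(d,"w5.png")
E
```

```text
tip along -0.087732021491208 lat [ 0.00108966 -0.00023859 -0.00119937] ang 0.39362997414961465 [ 7.80955164  5.69665124 11.82768328] [ 1.24562757 -1.69482199  0.31691199]
0.018 459 [ 18.1   0.2 -75.1]
0.024 493 [ 24.1  -0.1 -76.7]
0.03 524 [ 30.1  -0.1 -78.2]
0.036 693 [ 36.4   0.2 -79.1]
0.042 614 [ 42.   -0.  -78.3]
0.048 647 [ 48.   -0.  -79.8]
0.054 709 [ 54.1   0.  -81.4]
0.06 770 [ 60.   0. -83.]
0.066 860 [ 66.1   0.  -84.5]
0.072 607 [ 70.5   0.  -79.9]
```

The rod hit a hard stop at the expected depth (tip at about −88 mm) with about 15 N, and it has not slipped in the grip. I've paused on the stop, so now I'll draw it out.

Request:
{"api": "jog_arm", "payload": {"rows": [[[0.37,0.09,0.32],[0,0,0],0],[[1.12,0.26,0.96],[0,0,0],0],[[2.24,0.52,1.93],[0,0,0],0],[[3.73,0.87,3.2],[0,0,0],0],[[5.22,1.22,4.5],[0,0,0],0],[[6.71,1.57,5.8],[0,0,0],0],[[8.2,1.92,7.07],[0,0,0],0],[[9.7,2.27,8.36],[0,0,0],0]]}}

```text
clock: 17.7
position: [0.6389, -0.168, 0.1963]
ee_rot: [-3.0, -0.344, -0.664]
force: [0.3, 1.4, -1.2]
width: 0.191
gripper_force: 40.0
```

Request:
{"api": "jog_arm", "payload": {"rows": [[[1,0.25,0.9],[0,0,0],0],[[2,0.45,1.7],[0,0,0],0],[[2.8,0.65,2.4],[0,0,0],0],[[2.8,0.65,2.4],[0,0,0],0],[[2.8,0.65,2.4],[0,0,0],0]]}}

```text
clock: 18.32
position: [0.6655, -0.162, 0.219]
ee_rot: [-3.0, -0.344, -0.663]
force: [-0.6, 0.3, -0.7]
width: 0.193
gripper_force: 40.0
```

```bash
python3 - <<'E'
from h import *
s=arm.observe();c,x=state_rod(); q=c-.136*x-M; a=axis(); print("tip along",q@a,"lat",q-(q@a)*a,s["force"],s["gripper_force"])
for yaw in(13.2,):
    d=axis(yaw,0); goto(*rodpose(np.array([.493,-.020,.12])+.136*d,yaw,0))
E
```

```text
tip along 0.07388630597243813 lat [ 1.78646267e-04 -1.42579359e-05 -2.03397092e-04] [-0.58778883  0.28300863 -0.70566098] 39.99956130981445
shift cm [ -5.59  16.91 -15.78] turn [-9.1  38.86  0.13] pos [ 0.6655 -0.162   0.219 ] q [ 0.692  0.359 -0.538  1.766 -0.004  0.668 -1.12 ] F [-0.6  0.3 -0.7]
```

Request:
{"api": "jog_arm", "payload": {"rows": [[[0,3,2],[-2,9,0],0],[[-1,7,2],[-4.2,18,0],0],[[-3,11,0],[-6.3,27,0],0],[[-4.5,15,-3],[-8.4,36,0.1],0],[[-5.6,16.9,-7],[-9.1,38.9,0.1],0],[[-5.6,16.9,-11],[-9.1,38.9,0.1],0],[[-5.6,16.9,-14.8],[-9.1,38.9,0.1],0],[[-5.6,16.9,-14.8],[-9.1,38.9,0.1],0]]}}

```text
clock: 19.32
position: [0.6076, 0.0063, 0.0687]
ee_rot: [3.064, 0.354, -0.413]
force: [-0.2, -0.5, -1.4]
width: 0.193
gripper_force: 40.0
```

Request:
{"api": "jog_arm", "payload": {"rows": [[[0,0,0],[0,0,0],0],[[0,0,0],[0,0,0],0],[[0,0,0],[0,0,0],0],[[0,0,0],[0,0,0],0]]}}

```text
clock: 19.82
position: [0.6105, 0.0071, 0.0723]
ee_rot: [3.065, 0.354, -0.401]
force: [-0.0, 0.1, -2.0]
width: 0.195
gripper_force: 40.0
```

```bash
python3 - <<'E'
from h import *
s=arm.observe();c,x=state_rod(); print("tip",c-.136*x,"elev",np.degrees(np.arcsin(x[2])),s["gripper_force"],np.abs(s["dq"]).max())
t=grab("scene"); t2=grab("top"); tp=c-.136*x; print(proj(t,tp),proj(t2,tp))
p=s["position"];Rm=R.from_rotvec(s["ee_rot"]).as_matrix()
W=cloud(grab("wrist"));L=(W-p)@Rm
m=(abs(L[...,1])<.005)&(L[...,2]>-.1)&(L[...,2]<.02)&(L[...,0]>.016)&(L[...,0]<.034); print(np.degrees(np.arctan(np.polyfit(L[m][:,0],L[m][:,2],1)[0])))
W=cloud(t2);m=(np.linalg.norm(W-tp,axis=-1)<.03); print(m.sum(), np.median(W[m],0),W[m][:,0].min())
W=cloud(t);m=(np.linalg.norm(W-tp,axis=-1)<.03); print(m.sum(), np.median(W[m],0),W[m][:,0].min())
E
```

```text
tip [ 0.49375127 -0.01996103  0.13088895] elev 0.0826543391326701 39.999539852142334 0.005073974647479183
[317.83997012 219.13424184] [330.32121815 247.58419088]
-15.285486220244614
14 [ 0.50170514 -0.01378475  0.13293806] 0.49211325372633663
37 [ 0.5070468  -0.01488086  0.13187503] 0.4950557102806942
```

The depth readings from both fixed cameras confirm the tip. It is level and at rest, 12 cm above the plate and within a few mm of its centre.

```bash
python3 -c "
from cell import arm
print(arm.sign_off())"
```

```text
the job is handed in; nothing more can be done
None
```

The job is handed in (no verdict was shown): the rod went down the guide tube until it hit a firm stop at collar depth, with about 15 N of push. It was then drawn fully out, and it is now held level and still with its tip about 12 cm above the plate's centre; the first grasp attempt missed the handle and was repeated.

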